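# Shut the sample tray into the desiccator cabinet

### The arm

A 6-joint arm with a two-finger parallel gripper is mounted at the origin on the work surface. World frame = base frame: x ahead of the robot, y to its left, z up, the work surface at z = 0. Lengths are in m, angles in rad, forces in N, time in s.
With the tool pointing down it reaches from about 0.35 to 0.85 m from the base axis. Payload 8.1 kg.
Tool frame: the origin (TCP) lies on the centre line of the jaws, within the pads' length; the fingertips stand 11 mm ahead of it and the grasp point (between the pads) lies 8 mm behind it (tip_reach is the z of the fingertips in the tool frame, in m); z points along the fingers, y is the direction in which the jaws open and shut (so a half turn about z gives the same grasp; the last joint's range is limited). The gripper opens to 93 mm and grips with 3 to 60 N. Pads are 15 mm wide; open, the fingers measure 128 mm over their backs; the gripper's body (75 mm by 188 mm) begins 65 mm behind the grasp point.
Start: joints at [-1.422, 0.13, 1.488, -0, 1.523, -0.085], TCP at [0.139, -0.584, 0.23] pointing down, gripper open.
Joint ranges: [-2.96, 2.96], [-0.89, 2.26], [0.02, 2.5], [-1.34, 4.48], [0, 2.73], [-2.66, 2.66]. Speed limits (rad/s): [2.39, 2.39, 2.79, 3.14, 3.14, 3.14].

### API

Orientations are given as a rotation vector (axis times angle).
In Python, from plant import read_state, read_camera, camera_params, close_job, silhouettes, tip_of, tip_reach gives the robot as it stands.
- The arm moves only by the shell command python3 -m creep 'ROWS' [FORCE]. ROWS is JSON, a list of rows, each a list of 5 numbers: the shift along the tool's x, y, z in m, then the turn about the tool's z in rad, then the closure in counts, from 0 (fully open) to 255 (shut). In form: [[dx, dy, dz, twist, gripper], ...]. A call has 1 to 12 rows; each row shifts and turns the commanded pose from where the row before left it, along the tool's axes as they then stand; what a row does not reach is not made up. A row lasts 1/12 s, in which the tool goes at most 41.7 mm and 7.16 degrees, less where a joint would pass 70% of its speed; a pose out of reach is approached as far as the arm can. A call is refused whole if a number of a shift passes 0.0417 or a number of a turn 0.125, either way. A call with a gripper value outside its range is refused whole. The fingers move at their own pace and stop on an object; FORCE is the grip in N (left out, the last holds). Time passes only in rows, so rows that do not move let the fingers close. It gives the time, the measured TCP pose, the force and the opening at its end, in the units of the state.
- read_state(): the state, without advancing time (a new reading comes with each control period).
- read_camera(name): name is "scene" or "top" or "wrist"; returns the picture (384x512x3 uint8, red, green, blue); there is no depth.
- camera_params(name): a dict with "fov_y" (degrees; the focal length in pixels is half the picture's height over the tangent of half this angle, whatever the lens; pixels are square), "cx", "cy" (the principal point, pixels), "position" and "rotation" of the camera in the world. Camera axes: x right, y down, z forward; pixel columns grow to the right and rows downward; lengths in m; the calibration is good to about 2 mm. A picture is of the moment at which its call begins: read the wrist's pose just before it. camera_params takes no time and is no camera call; for the wrist camera it gives the pose at the moment of the call.
- close_job(): hands the job in, once; it reports no verdict.
Trained networks look in the newest picture that a camera, given by its name, has taken for a name from the list of things; names that differ only in an ending like _2 or _b are one class to them, and where a whole thing is asked for, a point or a joint stands for the part that bears it (a point fixed in the world has none). Each returns a list of dicts, best first, with "confidence" (0 to 1); they miss things now and then, are a little off and sometimes report something else, mostly with a low value. They report only what shows in the picture. A call takes as long as a camera call. They do not tell look-alikes from the thing itself.
- silhouettes(camera, query): "region" (384x512 bool, what is visible of it) and "pixel" ([column, row] in pixels, amid what is visible of it).
- tip_of(camera, query): "pixel" ([column, row] in pixels: a listed point, or the origin of a listed thing).
The state is a dict: "t": time; "q": joint angles; "dq": joint speeds; "joint_torque": joint torques, N m; "tool_pos": TCP position; "orientation": TCP orientation; "force": force on the tool from outside, world axes, zero at the start; "wrist_torque": the same for the moment, N m; "opening": finger opening in m.
Only numpy, scipy, OpenCV 4.12 (cv2) and the standard library are available. Lean on these libraries where they do the work, as an engineer would, in place of code of your own. Each camera call takes 0.05 s, during which the arm holds its last target.

### The job

Put the sand samples away in the small desiccator cabinet: slide the pulled-out tray all the way in to its back stop with its jars still standing on it, then swing the clear door shut and press it home until its spring latch snaps in behind the keeper and the door stays shut by itself. Press the acrylic door gently, neither slamming nor forcing it, and leave the other things on the bench where they are.

Things in the scene. Friction and masses are not known exactly. Their poses are not given: they have to be found in the camera images.
- cabinet: small bench-top desiccator cabinet, 250 deep (its x) x 280 wide (y) x 220 high: aluminium frame, clear panes and roof, fixed to the bench. Origin: centre of its underside, z up; its front, with tray and door, faces its own -x (front plane x = -125 mm). Opening: 240 mm wide, z = 36 to 200 mm. The acrylic door must not be pressed with more than 15 N.
- door_hinge (a point): point on the door's vertical hinge axis at the door's lower edge (z = 20 mm; cabinet x = -144, y = +140 mm); axes as the cabinet's. The door, 291 wide x 200 high, is an 18 mm thick aluminium frame (hinge axis at mid-thickness) with a clear acrylic pane set 6 mm back.
- door (a joint): door angle, rad: 0 square to the front, grows as it opens (clockwise from above). Light damped hinge: it stays where left. Below 0.037 a rubber seal pushes it back (0.3 N per mm). The keeper is bolted in slots, up to 8 mm further in or out, unknown: latched, the door rests between -0.028 and +0.028; a rubber stop blocks it 2 mm deeper than that. Unlatched it springs back to 0.035 or more.
- door_stile (a point): the place to press: bare upper stretch of the door's free-edge stile (40 mm wide), on its outer face, 275 mm from the hinge axis, 20 mm in from the free edge, 35 mm below the door's top (z = 220 mm). Turns with the door: its -x points out of the outer face, -y to the free edge; at angle 0 its axes are the cabinet's. The outer face is 9 mm outward of the hinge axis.
- latch (a joint): retraction of the latch bolt into its case, m: 0 fully out, 0.011 fully in. Its spring gives 2.2 N plus 0.22 N per mm. Riding over the keeper's lip pushes it in 6 to 7 mm; it snaps back to 0 when it drops in behind. To get over the lip the door must be pressed with about 5 to 9 N at the stile; 15 N is too much.
- latch_nose (a point): tip of the bevelled steel bolt (24 mm tall, bevel towards the cabinet), 15 mm out of the door's free edge. Its dark case (44 mm, 16 thick, black knob) is on the outside of the stile, z = 78 to 122 mm. The keeper, a steel bracket on the cabinet's side (y = -178 to -140, z = 85 to 115 mm), stands 47 mm forward of the front plane, its lip turned in to the door.
- tray (a joint): how far the tray stands out of the cabinet, m: 0 is fully in, against its back stop (rubber); it slides along the cabinet's x with about 3 N of friction. Fully in, its tab stands 12 mm behind the front plane, clear of the door; pulled out it blocks the door.
- tray_tab (a point): middle of the front face of the finger tab at the tray's front: 80 mm wide, z = 85 to 125 mm, point at z = 110 mm. The tray is an aluminium pan 200 x 230 x 25 mm, its floor at z = 88 mm. Axes as the cabinet's: push along +x.
- jar_a: closed sample jar with sand and a white lid, 42 mm across, 58 mm high, about 0.1 kg, standing loose on the tray on the hinge side. Origin: centre of its underside, z up.
- jar_b: the same kind of jar, at the middle of the tray.
- jar_c: the same kind of jar, on the tray's latch side.
- sand_bottle: bystander on the bench: clear bottle half full of sand, 68 mm across, 192 mm high. Origin: centre of its underside.
- weights: bystander: two steel slotted weights on a hanger, 60 mm across, 78 mm high. Origin: centre of its underside.
- clamp: bystander: blue screw clamp lying flat, about 75 x 165 mm, 18 mm high. Origin: middle of its back bar's underside.
There are look-alikes about, which are no part of the job. What is shaped like the jar_b but green or orange is not meant.

How it is judged:
On the way:
1. the tray is fully in (within 6 mm of its back stop) with the jars standing on it (value of joint tray below 0.006 m and angle between each of jar_a, jar_b, jar_c's own z axis and vertical below 0.2 rad and height (world z) of each of jar_a, jar_b, jar_c above 0.08 m), for 0.2 s.
At the end, for the whole second after the job is handed in: The door is at rest and latched (door angle under 0.031 rad, bolt out to within 2 mm), the tray within 6 mm of its back stop, and the three jars upright on it (tilt under 0.2 rad) (all of step 1 and value of joint door below 0.031 rad and value of joint latch below 0.002 m and velocity of joint door between -0.05 and 0.05 rad/s); the robot touches nothing.
It fails at once if the nearly shut door is pressed with more than 15 N (value of joint door below 0.08 rad and contact force between any of the fingers, the arm and cabinet above 15 N).
It fails at once if the door is slammed (closing faster than 1 rad/s when nearly shut) (value of joint door below 0.15 rad and velocity of joint door below -1 rad/s).
It fails at once if a jar is knocked over (angle between any of jar_a, jar_b, jar_c's own z axis and vertical above 0.6 rad).
It fails at once if a bystander is moved by more than 30 mm (distance of any of sand_bottle, weights, clamp from where it was at the start of the episode above 0.03 m).
It also fails if it takes over 72 s, if anything falls off the work surface, if the arm or the gripper's body presses on something with over 40 N, if the wrist force passes 120 N, or if a joint passes its speed limit or range.

## Working session

There is one attempt and no reset: what is moved stays moved. The work goes in short steps, Python scripts to look and compute and a shell command to move; the robot and the scene stay as the last step left them, time stands still between calls to the robot, and variables do not carry over. Pictures are saved under pics/ and viewed, and the job is handed in when it is done.

```bash
ls; mkdir -p pics; python3 - <<'E'
from plant import *
import cv2
s=read_state(); print(s)
for n in("scene","top","wrist"):
    im=read_camera(n); cv2.imwrite(f"pics/a_{n}.png",im[:,:,::-1]); print(n,camera_params(n))
print(tip_reach)
E
```

```text
pics
{'t': 0.0, 'q': array([-1.42241002e+00,  1.31118041e-01,  1.48929584e+00, -4.01312322e-05,
        1.52302176e+00, -8.53983811e-02]), 'dq': array([ 2.93652104e-04,  7.23294411e-04, -2.91720057e-04,  6.34493330e-04,
       -2.95329834e-04, -1.87756789e-07]), 'joint_torque': array([ 1.40917015e-03, -5.59834850e+01, -4.91755807e+01,  7.68764759e-02,
        3.49477027e-02, -1.60077325e-04]), 'tool_pos': array([ 0.13892102, -0.58311496,  0.22860412]), 'orientation': array([-3.11832539e+00, -3.66180772e-01,  1.54000567e-04]), 'force': array([-0.79719701, -0.01264516,  0.32088444]), 'wrist_torque': array([-0.02513686,  0.05064935,  0.02610833]), 'opening': 0.09304172699346028}
scene {'fov_y': 46.545713236417576, 'cx': 257.10332696830045, 'cy': 191.9517837583476, 'position': array([0.28738962, 0.65343398, 1.15386097]), 'rotation': array([-0.58967576,  2.83780806, -0.83880923])}
top {'fov_y': 54.211819228277676, 'cx': 250.41484280226712, 'cy': 190.8957730999953, 'position': array([0.39339422, 0.05942248, 1.00089793]), 'rotation': array([-2.12243353,  2.14258238, -0.21610589])}
wrist {'fov_y': 71.13032103763413, 'cx': 256.418222474968, 'cy': 192.42024502118247, 'position': array([ 0.20269175, -0.56847341,  0.38427527]), 'rotation': array([ 2.31200876, -1.82605414, -0.22058845])}
0.011
```

View pics/a_scene.png

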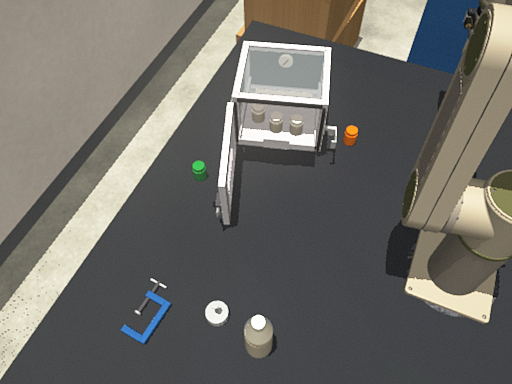

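View pics/a_top.png

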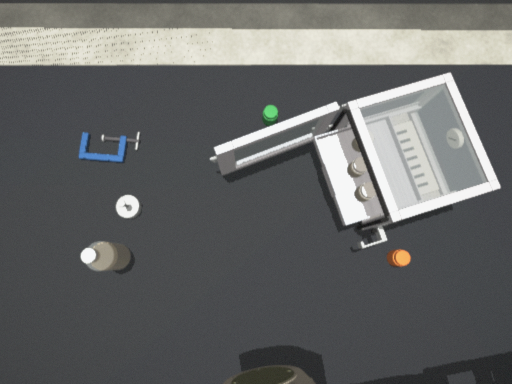

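View pics/a_wrist.png

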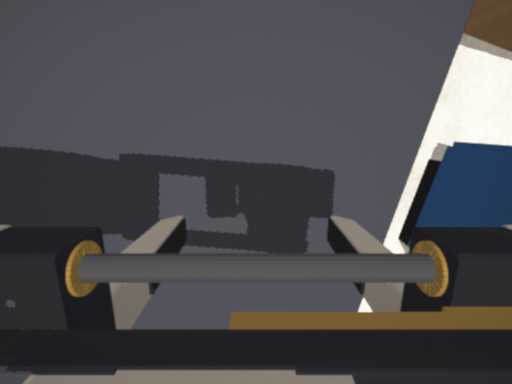

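The scene view shows the cabinet at about (285,95), the open door at (228,165) and the tray with three jars at (280,122). The bystanders are lower left, and the green and orange jars are look-alikes. Next I'll triangulate.

```bash
cat > h.py <<'E'
from plant import *
import numpy as np, cv2
from scipy.spatial.transform import Rotation as R
def cam(n):
    p=camera_params(n); f=192/np.tan(np.radians(p['fov_y']/2))
    return np.array(p['position']),R.from_rotvec(p['rotation']).as_matrix(),f,p['cx'],p['cy']
def ray(n,px,c=None):
    o,M,f,cx,cy=c or cam(n); d=M@np.array([(px[0]-cx)/f,(px[1]-cy)/f,1]); return o,d/np.linalg.norm(d)
def tri(a,pa,b,pb):
    o1,d1=ray(a,pa);o2,d2=ray(b,pb)
    A=np.stack([d1,-d2],1); t=np.linalg.lstsq(A,o2-o1,rcond=None)[0]
    p,q=o1+t[0]*d1,o2+t[1]*d2
    return (p+q)/2,np.linalg.norm(p-q)
def onz(n,px,z):
    o,d=ray(n,px); return o+d*(z-o[2])/d[2]
def proj(n,P,c=None):
    o,M,f,cx,cy=c or cam(n); v=(np.atleast_2d(P)-o)@M; return np.stack([v[:,0]/v[:,2]*f+cx,v[:,1]/v[:,2]*f+cy],1)
E
python3 - <<'E'
from h import *
np.set_printoptions(precision=4,suppress=True)
read_camera("scene");read_camera("top")
for q in ["cabinet","door_hinge","door_stile","latch_nose","tray_tab","jar_a","jar_b","jar_c","sand_bottle","weights","clamp"]:
    r={}
    for n in("scene","top"):
        r[n]=tip_of(n,q)[:4]
        print(q,n,[(np.round(x["pixel"],1).tolist(),round(float(x["confidence"]),2)) for x in r[n]])
    if r["scene"] and r["top"]:
        print("   ",*tri("scene",r["scene"][0]["pixel"],"top",r["top"][0]["pixel"]))
print(read_state()['t'])
E
```

```text
cabinet scene [([279.9, 120.0], 0.72)]
cabinet top [([385.5, 166.1], 0.89)]
    [ 0.6461 -0.3351 -0.0036] 0.0036304624204451822
door_hinge scene [([235.5, 144.3], 0.91), ([215.2, 316.0], 0.44)]
door_hinge top [([317.7, 134.5], 0.6)]
    [ 0.7205 -0.1392  0.0494] 0.00341495924421309
door_stile scene [([218.8, 187.2], 0.9)]
door_stile top [([223.1, 147.8], 0.82), ([359.0, 139.5], 0.49)]
    [0.6453 0.1049 0.1841] 0.00021667050683844223
latch_nose scene [([215.5, 212.7], 0.52)]
latch_nose top [([206.6, 158.9], 0.59)]
    [0.6377 0.1481 0.1242] 0.002660221061006593
tray_tab scene []
tray_tab top [([324.6, 176.2], 0.76)]
jar_a scene [([273.4, 125.8], 0.79), ([198.3, 176.0], 0.65), ([296.4, 130.8], 0.64), ([256.2, 119.5], 0.52)]
jar_a top [([354.6, 169.8], 0.79), ([395.6, 255.1], 0.7), ([361.2, 194.8], 0.66), ([359.7, 142.2], 0.51)]
    [ 0.6172 -0.2161  0.1   ] 0.008853942351524835
jar_b scene [([273.4, 125.8], 0.79), ([198.3, 176.0], 0.65), ([296.4, 130.8], 0.64), ([256.2, 119.5], 0.52)]
jar_b top [([354.6, 169.8], 0.79), ([395.6, 255.1], 0.7), ([361.2, 194.8], 0.66), ([359.7, 142.2], 0.51)]
    [ 0.6172 -0.2161  0.1   ] 0.008853942351524835
jar_c scene [([273.4, 125.8], 0.79), ([198.3, 176.0], 0.65), ([296.4, 130.8], 0.64), ([256.2, 119.5], 0.52)]
jar_c top [([354.6, 169.8], 0.79), ([395.6, 255.1], 0.7), ([361.2, 194.8], 0.66), ([359.7, 142.2], 0.51)]
    [ 0.6172 -0.2161  0.1   ] 0.008853942351524835
sand_bottle scene [([257.2, 343.2], 0.7)]
sand_bottle top [([118.4, 258.5], 0.78)]
    [0.4084 0.3874 0.0036] 0.010384251618170356
weights scene [([215.1, 317.5], 0.77)]
weights top [([133.0, 205.4], 0.74)]
    [ 0.5471  0.3643 -0.0279] 0.0002617674079146988
clamp scene [([155.5, 321.4], 0.96)]
clamp top [([103.5, 159.0], 0.64)]
    [0.6747 0.4423 0.0021] 0.005882159187340917
1.35
```

```bash
python3 - <<'E'
import cv2
t=cv2.imread("pics/a_top.png")[65:265,200:510]; s=cv2.imread("pics/a_scene.png")[30:230,180:370]
cv2.imwrite("pics/ct.png",cv2.resize(t,None,fx=2.5,fy=2.5,interpolation=cv2.INTER_CUBIC))
cv2.imwrite("pics/cs.png",cv2.resize(s,None,fx=3,fy=3,interpolation=cv2.INTER_CUBIC))
E
```

```text
(no output)
```

View pics/ct.png

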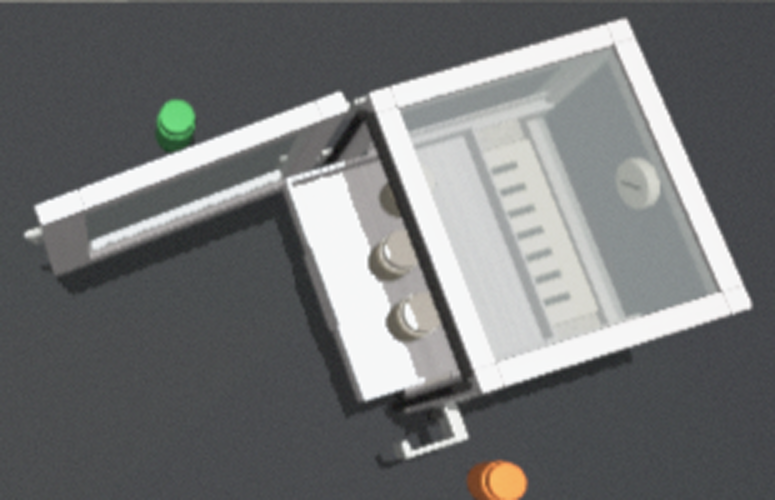

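View pics/cs.png

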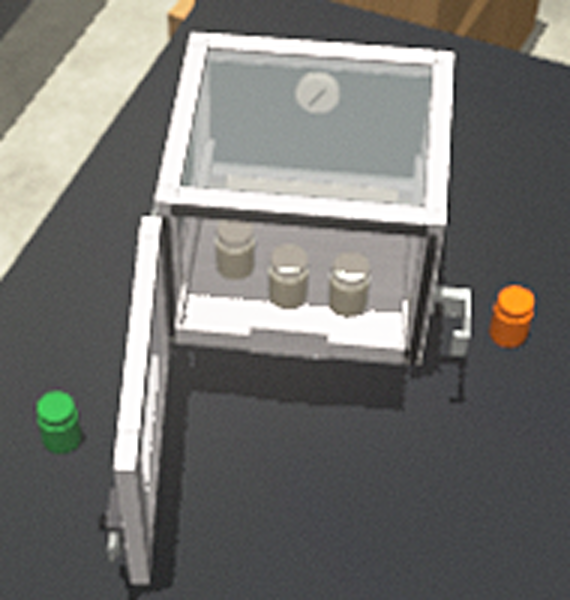

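```bash
cat > fit.py <<'E'
from h import *
from scipy.optimize import least_squares
np.set_printoptions(precision=4,suppress=True)
T=np.array([[370,95],[628,20],[750,305],[482,392],[38,208],[342,93]])/2.5+[200,65]
S=np.array([[160,208],[193,33],[455,52],[445,222],[115,465],[142,218]])/3+[180,30]
cab=np.array([[-125,140,220],[125,140,220],[125,-140,220],[-125,-140,220]])/1e3
def doorp(a,u,w,z): # u along from hinge, w outward (-x at closed)
    h=np.array([-.144,.140]); 
    c,s=np.cos(-a),np.sin(-a); Rm=np.array([[c,-s],[s,c]])
    return np.r_[h+Rm@np.array([-w,-u]),z]
def W(p,P): 
    c,s=np.cos(p[2]),np.sin(p[2]); P=np.atleast_2d(P)
    return P@np.array([[c,-s,0],[s,c,0],[0,0,1]]).T+[p[0],p[1],0]
if __name__=="__main__":
    def f(p,full=0):
        D=np.array([doorp(p[3],.295,.009,.22),doorp(p[3],.004,.009,.22)])
        P=W(p,np.vstack([cab,D]))
        r=np.r_[proj("top",P)-T,proj("scene",P)-S]
        if full:print(r)
        return r.ravel()
    o=least_squares(f,[.646,-.335,-1.3,1.6],loss="soft_l1"); print(o.x,o.cost); f(o.x,1)
    p=o.x
    a=p[3]
    for n,u,w,z in [("stile",.275,.009,.185),("nose",.31,.009,.1),("hinge",0,0,.02),("freein",.295,-.009,.22),("innerstile",.275,-.009,.185)]:
        P=W(p,doorp(a,u,w,z)); print(n,P,proj("top",P),proj("scene",P))
    for e in (.06,.08,.1,.12,.14): 
        P=W(p,np.array([[-.113-e,0,.11]]));print(e,P,proj("top",P),proj("scene",P))
    print("tray dir",W(p,[[1,0,0]])-W(p,[[0,0,0]]))
E
python3 fit.py
```

```text
[ 0.639  -0.3338 -1.2831  1.4871] 6.7879398077555315
[[-0.1676 -0.6141]
 [-0.2216 -0.3089]
 [ 1.2969  1.4275]
 [ 0.2005  0.6831]
 [-1.0364 -0.0835]
 [-0.2813 -0.4271]
 [-1.5187 -3.0591]
 [-0.4387 -0.6492]
 [ 0.0331 -0.392 ]
 [ 0.3911  0.48  ]
 [ 0.36    1.0428]
 [ 0.2346 -0.7244]]
stile [[0.641  0.1035 0.185 ]] [[223.6724 149.5611]] [[220.444  187.1367]]
nose [[0.6283 0.1362 0.1   ]] [[212.2921 164.6224]] [[221.7514 215.0944]]
hinge [[ 0.7324 -0.156   0.02  ]] [[321.5523 134.5102]] [[234.3398 145.0061]]
freein [[0.617  0.1157 0.22  ]] [[217.1503 155.5951]] [[225.8175 186.2523]]
innerstile [[0.6242 0.097  0.185 ]] [[226.5648 156.725 ]] [[227.3228 187.3394]]
0.06 [[ 0.59   -0.1679  0.11  ]] [[336.5657 178.0238]] [[277.0897 137.8532]]
0.08 [[ 0.5843 -0.1487  0.11  ]] [[328.8571 180.3532]] [[276.4233 142.9625]]
0.1 [[ 0.5786 -0.1295  0.11  ]] [[321.1251 182.6897]] [[275.7461 148.1548]]
0.12 [[ 0.5729 -0.1103  0.11  ]] [[313.3694 185.0334]] [[275.0578 153.4321]]
0.14 [[ 0.5673 -0.0912  0.11  ]] [[305.59   187.3842]] [[274.3581 158.7966]]
tray dir [[ 0.2837 -0.9589  0.    ]]
```

The cabinet fit is good: yaw −1.283, door 1.49 rad and tray out about 85 mm. There's a geometry problem, though. With the tool straight down, the gripper body (84 mm above the tips, 30 mm ahead of the finger) would hit the header before the tab is home. The start heading is close to the cabinet's +x, so I'll see how the arm behaves near the edge of its reach.

```bash
python3 -m creep '[[0,0.04,0,0,255],[0,0.04,0,0,255],[0,0.04,0,0,255],[0,0.04,0,0,255],[0,0.04,0,0,255],[0,0.04,0,0,255]]'; python3 -c "
from plant import *;s=read_state();print(s['q'],s['orientation'])"
```

```text
t: 1.85
tool_pos: [0.1913, -0.8037, 0.2296]
orientation: [-3.12, -0.366, 0.0]
force: [-0.2, -0.7, 0.9]
opening: 0.0579
[-1.39909758e+00  8.14052810e-01  6.01815510e-01 -2.38861955e-05
  1.72602886e+00 -6.20769650e-02] [-3.11985561e+00 -3.66337341e-01  6.32140982e-05]
```

```bash
python3 -m creep '[[0,0.03,0,0,255],[0,0.03,0,0,255],[0,0.03,0,0,255],[0,0.03,0,0,255],[0,0.03,0,0,255]]'; python3 -c "
from plant import *;s=read_state();print(s['q'],s['orientation'])"
```

```text
t: 2.27
tool_pos: [0.2079, -0.8738, 0.2064]
orientation: [3.096, 0.363, 0.006]
force: [0.1, 1.1, -3.4]
opening: 0.0248
[-1.39533572  1.20557833  0.03198232  0.00274625  1.87987446 -0.05737525] [3.09636448 0.36347035 0.00627741]
```

```bash
cat > st.py <<'E'
from h import *
np.set_printoptions(precision=3,suppress=True)
s=read_state();M=R.from_rotvec(s['orientation']).as_matrix()
print('t',s['t'],'q',s['q'],'p',s['tool_pos'],'F',s['force'],'tilt',np.degrees(np.arccos(-M[2,2])),'az',np.degrees(np.arctan2(M[1,2],M[0,2])))
print('x',M[:,0],'y',M[:,1],'z',M[:,2])
E
python3 st.py; python3 -m creep '[[0,0.04,0,0,255],[0,0.04,0,0,255],[0,0.04,0,0,255],[0,0.04,0,0,255],[0,0.04,0,0,255]]'; python3 st.py
```

```text
t 2.2667 q [-1.395  1.206  0.032  0.003  1.88  -0.057] p [ 0.208 -0.874  0.206] F [ 0.102  1.101 -3.433] tilt 1.3921538777599012 az -73.76526675398038
x [0.973 0.232 0.001] y [ 0.231 -0.973  0.024] z [ 0.007 -0.023 -1.   ]
t: 2.68
tool_pos: [0.2225, -0.9358, 0.1996]
orientation: [2.934, 0.344, 0.033]
force: [0.4, -0.1, 0.3]
opening: 0.0002
t 2.6833 q [-1.395  1.225  0.024  0.011  1.704 -0.055] p [ 0.222 -0.936  0.2  ] F [ 0.378 -0.073  0.3  ] tilt 10.793429247551616 az -76.6019253540065
x [0.973 0.232 0.   ] y [ 0.228 -0.956  0.187] z [ 0.043 -0.182 -0.982]
```

```bash
python3 -m creep '[[0,0.04,0,0,255],[0,0.04,0,0,255],[0,0.04,0,0,255],[0,0.04,0,0,255],[0,0.04,0,0,255],[0,0.04,0,0,255]]'; python3 st.py
```

```text
t: 3.18
tool_pos: [0.2369, -0.9962, 0.2165]
orientation: [2.76, 0.324, 0.06]
force: [-0.6, 0.3, -0.1]
opening: 0.0002
t 3.1833 q [-1.395  1.226  0.024  0.02   1.528 -0.055] p [ 0.237 -0.996  0.217] F [-0.558  0.323 -0.086] tilt 20.862564190416805 az -76.61243094072957
x [ 0.973  0.232 -0.   ] y [ 0.216 -0.909  0.356] z [ 0.082 -0.346 -0.934]
```

```bash
python3 -m creep '[[0,0.04,0.015,0,255],[0,0.04,0.015,0,255],[0,0.04,0.015,0,255],[0,0.04,0.015,0,255],[0,0.04,0.015,0,255],[0,0.04,0.015,0,255],[0,0.04,0.015,0,255]]'; python3 st.py
```

```text
t: 3.77
tool_pos: [0.2557, -1.0745, 0.1958]
orientation: [2.555, 0.3, 0.088]
force: [-0.1, -0.4, -0.3]
opening: 0.0006
t 3.7667 q [-1.394  1.287  0.024  0.032  1.26  -0.058] p [ 0.256 -1.075  0.196] F [-0.133 -0.367 -0.251] tilt 32.72383437645818 az -76.6119714257591
x [ 0.973  0.232 -0.   ] y [ 0.195 -0.818  0.541] z [ 0.125 -0.526 -0.841]
```

```bash
python3 -m creep '[[0,0.04,0.015,0,255],[0,0.04,0.015,0,255],[0,-0.034,-0.022,0,255],[0,-0.034,-0.022,0,255],[0,-0.034,-0.022,0,255],[0,-0.034,-0.022,0,255],[0,-0.034,-0.022,0,255]]'; python3 st.py
```

```text
t: 4.35
tool_pos: [0.2364, -0.9971, 0.2019]
orientation: [2.497, 0.294, 0.096]
force: [0.4, -1.4, 0.1]
opening: 0.0006
t 4.35 q [-1.402  0.77   0.844  0.049  0.899 -0.083] p [ 0.236 -0.997  0.202] F [ 0.447 -1.399  0.053] tilt 36.111004584207876 az -76.56582343331131
x [0.973 0.232 0.   ] y [ 0.188 -0.786  0.589] z [ 0.137 -0.573 -0.808]
```

```bash
cat > plan.py <<'E'
import sys
from h import *
from fit import W
CP=[0.639,-0.3338,-1.2831]
ex=np.array([np.cos(CP[2]),np.sin(CP[2]),0]);ey=np.array([-ex[1],ex[0],0])
def c2w(P): return W(CP,np.array([P]))[0]
def w2c(p): d=np.array(p)-[CP[0],CP[1],0]; return np.array([d@ex,d@ey,d[2]])
def rows(dw,tw,n,M=None):
    if M is None: M=R.from_rotvec(read_state()['orientation']).as_matrix()
    for k in range(n):
        r=M.T@(np.array(dw)/n); print("[%.4f,%.4f,%.4f,%.3f]"%(*r,tw/n)); M=M@R.from_rotvec([0,0,tw/n]).as_matrix()
    return M
E
python3 - <<'E'
from plan import *
rows([-.09,.40,.15],-1.56,13)
E
```

```text
[0.0004,-0.0187,-0.0279,-0.120]
[0.0026,-0.0185,-0.0279,-0.120]
[0.0048,-0.0180,-0.0279,-0.120]
[0.0070,-0.0173,-0.0279,-0.120]
[0.0090,-0.0164,-0.0279,-0.120]
[0.0109,-0.0152,-0.0279,-0.120]
[0.0126,-0.0138,-0.0279,-0.120]
[0.0142,-0.0122,-0.0279,-0.120]
[0.0155,-0.0104,-0.0279,-0.120]
[0.0167,-0.0084,-0.0279,-0.120]
[0.0176,-0.0064,-0.0279,-0.120]
[0.0182,-0.0042,-0.0279,-0.120]
[0.0186,-0.0020,-0.0279,-0.120]
```

```bash
python3 -m creep '[[0,-0.019,-0.028,-0.12,255],[0.003,-0.018,-0.028,-0.12,255],[0.005,-0.018,-0.028,-0.12,255],[0.007,-0.017,-0.028,-0.12,255],[0.009,-0.016,-0.028,-0.12,255],[0.011,-0.015,-0.028,-0.12,255],[0.013,-0.014,-0.028,-0.12,255],[0.014,-0.012,-0.028,-0.12,255],[0.016,-0.010,-0.028,-0.12,255],[0.017,-0.008,-0.028,-0.12,255],[0.018,-0.006,-0.028,-0.12,255],[0.018,-0.004,-0.028,-0.12,255]]'; python3 st.py
python3 - <<'E'
from plan import *
s=read_state(); print(w2c(s['tool_pos']))
for q in ([-.26,0,.3],[-.26,0,.11],[-.13,0,.11]): print(c2w(q))
rows(c2w([-.27,0,.33])-s['tool_pos'],-.1,20)
E
```

```text
t: 5.35
tool_pos: [0.1558, -0.6264, 0.3425]
orientation: [1.723, 1.923, -0.479]
force: [0.5, 0.1, -0.2]
opening: 0.0006
t 5.35 q [-1.442 -0.359  1.864  0.073  1.011 -1.57 ] p [ 0.156 -0.626  0.342] F [ 0.471  0.149 -0.166] tilt 36.09344857199919 az -76.55667291350787
x [-0.065  0.809 -0.585] y [0.988 0.133 0.073] z [ 0.137 -0.573 -0.808]
[ 0.1435 -0.5463  0.3425]
[ 0.5652 -0.0845  0.3   ]
[ 0.5652 -0.0845  0.11  ]
[ 0.6021 -0.2091  0.11  ]
[0.0213,0.0237,-0.0125,-0.005]
[0.0212,0.0238,-0.0125,-0.005]
[0.0211,0.0239,-0.0125,-0.005]
[0.0210,0.0240,-0.0125,-0.005]
[0.0209,0.0241,-0.0125,-0.005]
[0.0207,0.0242,-0.0125,-0.005]
[0.0206,0.0243,-0.0125,-0.005]
[0.0205,0.0244,-0.0125,-0.005]
[0.0204,0.0245,-0.0125,-0.005]
[0.0203,0.0246,-0.0125,-0.005]
[0.0201,0.0247,-0.0125,-0.005]
[0.0200,0.0248,-0.0125,-0.005]
[0.0199,0.0249,-0.0125,-0.005]
[0.0198,0.0250,-0.0125,-0.005]
[0.0196,0.0251,-0.0125,-0.005]
[0.0195,0.0252,-0.0125,-0.005]
[0.0194,0.0253,-0.0125,-0.005]
[0.0193,0.0254,-0.0125,-0.005]
[0.0191,0.0255,-0.0125,-0.005]
[0.0190,0.0256,-0.0125,-0.005]
```

```bash
python3 -m creep '[[0.021,0.024,-0.0125,0,255],[0.021,0.024,-0.0125,0,255],[0.021,0.024,-0.0125,0,255],[0.021,0.024,-0.0125,0,255],[0.021,0.024,-0.0125,0,255],[0.021,0.024,-0.0125,0,255],[0.021,0.024,-0.0125,0,255],[0.021,0.024,-0.0125,0,255],[0.021,0.024,-0.0125,0,255],[0.021,0.024,-0.0125,0,255]]'; python3 st.py
```

```text
t: 6.18
tool_pos: [0.3645, -0.3543, 0.3396]
orientation: [1.728, 1.916, -0.477]
force: [0.5, 0.1, 0.3]
opening: 0.0004
t 6.1833 q [-0.579 -0.622  2.051 -0.44   1.255 -0.642] p [ 0.364 -0.354  0.34 ] F [0.546 0.111 0.335] tilt 36.177614370079915 az -76.49423697141751
x [-0.058  0.809 -0.585] y [0.989 0.128 0.078] z [ 0.138 -0.574 -0.807]
```

```bash
python3 -m creep '[[0.021,0.024,-0.0125,0,255],[0.021,0.024,-0.0125,0,255],[0.021,0.024,-0.0125,0,255],[0.021,0.024,-0.0125,0,255],[0.021,0.024,-0.0125,0,255],[0.021,0.024,-0.0125,0,255],[0.021,0.024,-0.0125,0,255],[0.021,0.024,-0.0125,0,255],[0.021,0.024,-0.0125,0,255]]'; python3 st.py
python3 - <<'E'
from plan import *
s=read_state(); print(w2c(s['tool_pos']))
for n in("scene","top","wrist"):
    im=read_camera(n); cv2.imwrite(f"pics/b_{n}.png",im[:,:,::-1])
rows(c2w([-.27,0,.13])-s['tool_pos'],0,10)
E
```

```text
t: 6.93
tool_pos: [0.5517, -0.1089, 0.3362]
orientation: [1.728, 1.918, -0.476]
force: [0.4, -0.9, 1.1]
opening: 0.0004
t 6.9333 q [ 0.099 -0.124  1.677 -0.625  1.504  0.011] p [ 0.552 -0.109  0.336] F [ 0.391 -0.879  1.126] tilt 36.104384974655915 az -76.49903406525584
x [-0.059  0.809 -0.584] y [0.989 0.128 0.077] z [ 0.138 -0.573 -0.808]
[-0.2404 -0.0198  0.3362]
[0.0147,-0.0000,0.0149,0.000]
[0.0147,-0.0000,0.0149,0.000]
[0.0147,-0.0000,0.0149,0.000]
[0.0147,-0.0000,0.0149,0.000]
[0.0147,-0.0000,0.0149,0.000]
[0.0147,-0.0000,0.0149,0.000]
[0.0147,-0.0000,0.0149,0.000]
[0.0147,-0.0000,0.0149,0.000]
[0.0147,-0.0000,0.0149,0.000]
[0.0147,-0.0000,0.0149,0.000]
```

View pics/b_scene.png

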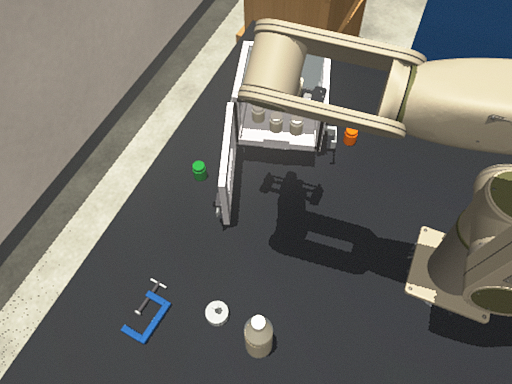

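View pics/b_wrist.png

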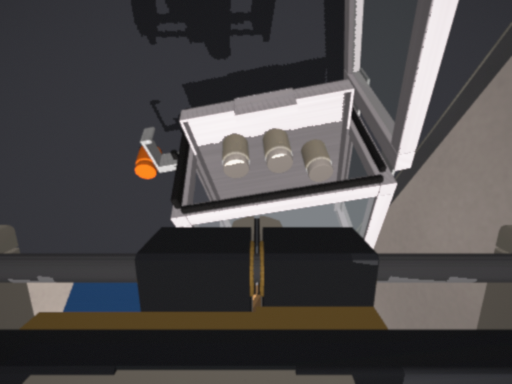

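View pics/b_top.png

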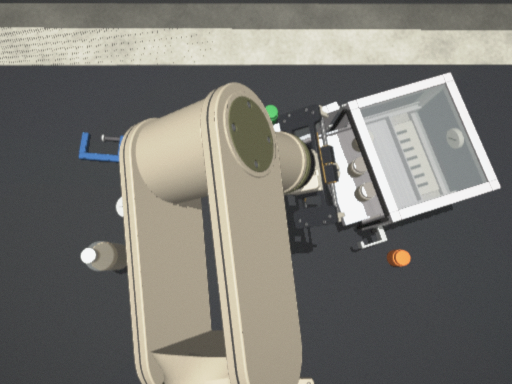

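```bash
python3 - <<'E'
from plan import *
print(tip_of("wrist","tray_tab"))
for px,z in [((236,107),.125),((298,95),.125),((266,101),.125)]: print(w2c(onz("wrist",px,z)))
E
```

```text
[{'pixel': [264.0, 102.2], 'confidence': 0.86}]
[-0.1997 -0.0365  0.125 ]
[-0.2005  0.0409  0.125 ]
[-0.2004  0.0014  0.125 ]
```

```bash
python3 -m creep '[[0.0147,0,0.0149,0,255],[0.0147,0,0.0149,0,255],[0.0147,0,0.0149,0,255],[0.0147,0,0.0149,0,255],[0.0147,0,0.0149,0,255],[0.0147,0,0.0149,0,255],[0.0147,0,0.0149,0,255],[0.0147,0,0.0149,0,255],[0.0147,0,0.0149,0,255],[0.0147,0,0.0149,0,255],[0,0,0,0,255]]'; python3 st.py
python3 - <<'E'
from plan import *
s=read_state(); c=w2c(s['tool_pos']);print(c)
rows(c2w([-.22,0,.113])-s['tool_pos'],0,6)
rows(c2w([-.1,0,.113])-c2w([-.22,0,.113]),0,12)
E
```

```text
t: 8.05
tool_pos: [0.5595, -0.0782, 0.1259]
orientation: [1.731, 1.92, -0.483]
force: [-0.4, -0.2, -0.6]
opening: 0.0001
t 8.05 q [ 0.155  0.095  1.858 -0.673  1.225  0.299] p [ 0.559 -0.078  0.126] F [-0.359 -0.181 -0.629] tilt 36.024561805525735 az -77.09989846732067
x [-0.061  0.81  -0.584] y [0.989 0.126 0.071] z [ 0.131 -0.573 -0.809]
[-0.2677 -0.0037  0.1259]
[-0.0049,0.0017,0.0064,0.000]
[-0.0049,0.0017,0.0064,0.000]
[-0.0049,0.0017,0.0064,0.000]
[-0.0049,0.0017,0.0064,0.000]
[-0.0049,0.0017,0.0064,0.000]
[-0.0049,0.0017,0.0064,0.000]
[-0.0079,0.0016,0.0059,0.000]
[-0.0079,0.0016,0.0059,0.000]
[-0.0079,0.0016,0.0059,0.000]
[-0.0079,0.0016,0.0059,0.000]
[-0.0079,0.0016,0.0059,0.000]
[-0.0079,0.0016,0.0059,0.000]
[-0.0079,0.0016,0.0059,0.000]
[-0.0079,0.0016,0.0059,0.000]
[-0.0079,0.0016,0.0059,0.000]
[-0.0079,0.0016,0.0059,0.000]
[-0.0079,0.0016,0.0059,0.000]
[-0.0079,0.0016,0.0059,0.000]
```

```bash
python3 -m creep '[[-0.005,0.0017,0.0064,0,255],[-0.005,0.0017,0.0064,0,255],[-0.005,0.0017,0.0064,0,255],[-0.005,0.0017,0.0064,0,255],[-0.005,0.0017,0.0064,0,255],[-0.005,0.0017,0.0064,0,255],[-0.004,0.0008,0.003,0,255],[-0.004,0.0008,0.003,0,255],[-0.004,0.0008,0.003,0,255],[-0.004,0.0008,0.003,0,255],[-0.004,0.0008,0.003,0,255]]'; python3 st.py
python3 - <<'E'
from plan import *
s=read_state(); c=w2c(s['tool_pos']);print(c)
for n in("scene",):
    im=read_camera(n); cv2.imwrite(f"pics/c_{n}.png",cv2.resize(im[30:230,180:370,::-1],None,fx=3,fy=3))
im=read_camera("wrist");cv2.imwrite("pics/c_w.png",im[:,:,::-1])
E
```

```text
t: 8.97
tool_pos: [0.5869, -0.1464, 0.1169]
orientation: [1.729, 1.918, -0.477]
force: [-2.0, 2.6, 0.3]
opening: -0.0
t 8.9667 q [ 0.023  0.14   1.828 -0.69   1.131  0.209] p [ 0.587 -0.146  0.117] F [-1.963  2.555  0.269] tilt 36.074971005834556 az -76.56777342928866
x [-0.06   0.81  -0.584] y [0.989 0.128 0.077] z [ 0.137 -0.573 -0.808]
[-0.1945  0.0032  0.1169]
```

View pics/c_scene.png

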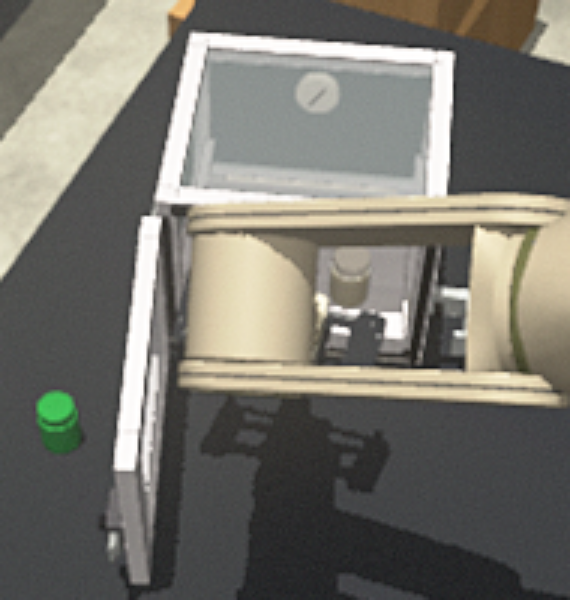

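View pics/c_w.png

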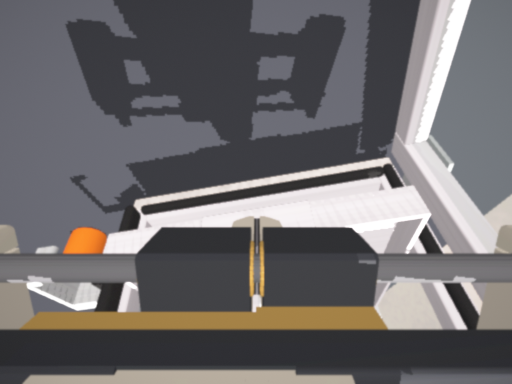

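```bash
python3 -m creep '[[-0.004,0.0008,0.003,0,255],[-0.004,0.0008,0.003,0,255],[-0.004,0.0008,0.003,0,255],[-0.004,0.0008,0.003,0,255],[-0.004,0.0008,0.003,0,255],[-0.004,0.0008,0.003,0,255],[-0.004,0.0008,0.003,0,255],[-0.004,0.0008,0.003,0,255],[-0.004,0.0008,0.003,0,255],[-0.004,0.0008,0.003,0,255]]'; python3 st.py
python3 - <<'E'
from plan import *
s=read_state(); c=w2c(s['tool_pos']);print(c, s['force']@ex,s['force']@ey)
E
```

```text
t: 9.9
tool_pos: [0.6015, -0.1954, 0.1169]
orientation: [1.729, 1.917, -0.477]
force: [-1.2, 3.3, 1.5]
opening: 0.0002
t 9.9 q [-0.067  0.168  1.797 -0.692  1.08   0.136] p [ 0.601 -0.195  0.117] F [-1.212  3.257  1.467] tilt 36.1029356433696 az -76.54915020110894
x [-0.059  0.809 -0.584] y [0.989 0.128 0.077] z [ 0.137 -0.573 -0.808]
[-0.1433  0.0033  0.1169] -3.466844433540344 -0.2383887979983473
```

```bash
python3 -m creep '[[-0.0024,0.0004,0.0018,0,255],[-0.0024,0.0004,0.0018,0,255],[-0.0024,0.0004,0.0018,0,255],[-0.0024,0.0004,0.0018,0,255]]'; cat > fc.py <<'E'
from plan import *
s=read_state(); c=w2c(s['tool_pos']);print(c, s['force']@ex,s['force']@ey,s['force'][2])
E
python3 fc.py
```

```text
t: 10.23
tool_pos: [0.6047, -0.2068, 0.1168]
orientation: [1.728, 1.918, -0.476]
force: [-0.2, 3.5, 1.3]
opening: 0.0007
[-0.1316  0.0031  0.1168] -3.46495902846604 0.8005936873342232 1.2902995289842192
```

```bash
python3 -m creep '[[-0.0016,0.0003,0.0012,0,255],[-0.0016,0.0003,0.0012,0,255]]';python3 fc.py;  python3 -m creep '[[-0.0016,0.0003,0.0012,0,255]]';python3 fc.py
```

```text
t: 10.4
tool_pos: [0.6058, -0.2106, 0.1168]
orientation: [1.728, 1.917, -0.476]
force: [0.5, 3.2, 1.3]
opening: 0.0004
[-0.1276  0.0031  0.1168] -2.941489114684067 1.3779526146522905 1.3475063396790397
t: 10.48
tool_pos: [0.6063, -0.2121, 0.1167]
orientation: [1.729, 1.918, -0.476]
force: [-5.9, 15.6, 7.8]
opening: 0.0006
[-0.1259  0.0032  0.1167] -16.614906529610092 -1.2513712666566825 7.75194910635881
```

```bash
python3 -m creep '[[0.004,-0.0006,-0.003,0,255],[0.02,-0.004,-0.015,0,255],[0.02,-0.004,-0.015,0,255],[0.02,-0.004,-0.015,0,255],[0.02,-0.004,-0.015,0,255],[0.02,-0.004,-0.015,0,255],[-0.012,0,-0.025,0,255],[-0.012,0,-0.025,0,255]]'; python3 st.py
python3 - <<'E'
from plan import *
s=read_state(); c=w2c(s['tool_pos']);print(c)
im=read_camera("wrist");cv2.imwrite("pics/d_w.png",im[:,:,::-1])
print(tip_of("wrist","tray_tab"))
im=read_camera("top");cv2.imwrite("pics/d_t.png",cv2.resize(im[65:265,200:510,::-1],None,fx=2.5,fy=2.5))
print(tip_of("top","tray_tab"))
print("wrist exp",proj("wrist",[c2w([-.113,0,.11]),c2w([-.113,.04,.125]),c2w([-.113,-.04,.125])]))
E
```

```text
t: 11.15
tool_pos: [0.5613, -0.0759, 0.1698]
orientation: [1.727, 1.922, -0.482]
force: [-0.1, 0.1, 0.6]
opening: 0.0005
t 11.15 q [ 0.16   0.044  1.824 -0.657  1.292  0.245] p [ 0.561 -0.076  0.17 ] F [-0.113  0.071  0.593] tilt 36.069419926708825 az -76.91690992494459
x [-0.064  0.809 -0.584] y [0.989 0.13  0.071] z [ 0.133 -0.573 -0.808]
[-0.2694 -0.0013  0.1698]
[]
[{'pixel': [115.9, 257.4], 'confidence': 0.64}, {'pixel': [358.3, 168.2], 'confidence': 0.59}]
wrist exp [[271.5087 255.5928]
 [307.0273 262.3652]
 [239.532  272.0594]]
```

View pics/d_w.png

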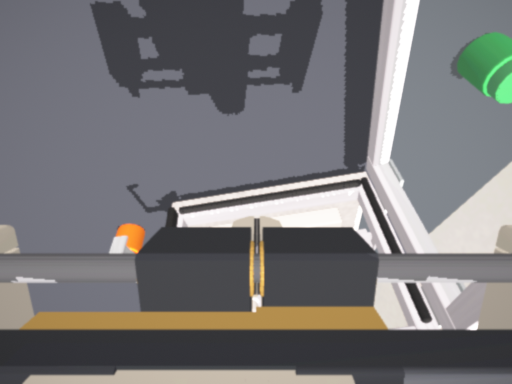

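View pics/d_t.png

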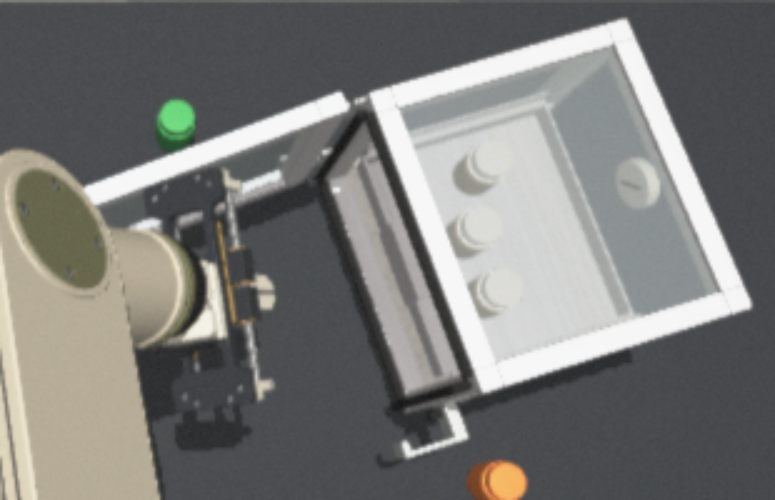

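The tray is in against its stop: force jumped to 16 N at the expected place, and the tab reads at (358,168) against a predicted (360,171) for fully in. The jars are upright at (487,163), (478,230) and (497,290) in the crop. Next is the door, starting with a move over it to its outer side.

```bash
python3 - <<'E'
from plan import *
s=read_state(); 
rows(c2w([-.31,0,.30])-s['tool_pos'],0,5)
rows(c2w([-.40,.19,.29])-c2w([-.31,0,.30]),0,9)
E
```

```text
[-0.0082,0.0005,-0.0255,0.000]
[-0.0082,0.0005,-0.0255,0.000]
[-0.0082,0.0005,-0.0255,0.000]
[-0.0082,0.0005,-0.0255,0.000]
[-0.0082,0.0005,-0.0255,0.000]
[0.0122,0.0191,-0.0056,0.000]
[0.0122,0.0191,-0.0056,0.000]
[0.0122,0.0191,-0.0056,0.000]
[0.0122,0.0191,-0.0056,0.000]
[0.0122,0.0191,-0.0056,0.000]
[0.0122,0.0191,-0.0056,0.000]
[0.0122,0.0191,-0.0056,0.000]
[0.0122,0.0191,-0.0056,0.000]
[0.0122,0.0191,-0.0056,0.000]
```

```bash
python3 -m creep '[[-0.008,0,-0.0255,0,255],[-0.008,0,-0.0255,0,255],[-0.008,0,-0.0255,0,255],[-0.008,0,-0.0255,0,255],[-0.008,0,-0.0255,0,255],[0.012,0.019,-0.0056,0,255],[0.012,0.019,-0.0056,0,255],[0.012,0.019,-0.0056,0,255],[0.012,0.019,-0.0056,0,255]]'; python3 st.py; python3 fc.py
```

```text
t: 12.1
tool_pos: [0.6178, 0.0252, 0.2922]
orientation: [1.729, 1.918, -0.48]
force: [0.5, -0.8, 0.3]
opening: 0.0006
t 12.1 q [ 0.309  0.175  1.453 -0.628  1.571  0.225] p [0.618 0.025 0.292] F [ 0.522 -0.786  0.291] tilt 36.11360335759624 az -76.78907334708713
x [-0.06   0.809 -0.585] y [0.989 0.127 0.075] z [ 0.135 -0.574 -0.808]
[-0.3502  0.0816  0.2922] 0.9015692486108933 0.27777584476369976 0.29074513971744764
```

```bash
python3 -m creep '[[0.012,0.019,-0.0056,0,255],[0.012,0.019,-0.0056,0,255],[0.012,0.019,-0.0056,0,255],[0.012,0.019,-0.0056,0,255],[0.012,0.019,-0.0056,0,255],[0,0,0,0,255]]'; python3 st.py; python3 fc.py
python3 - <<'E'
from plan import *
for n in("scene","top","wrist"):
    im=read_camera(n); cv2.imwrite(f"pics/e_{n}.png",im[:,:,::-1])
E
```

```text
t: 12.6
tool_pos: [0.7052, 0.1033, 0.2838]
orientation: [1.727, 1.921, -0.483]
force: [-0.3, 0.7, -1.0]
opening: 0.0009
t 12.6 q [ 0.375  0.487  1.09  -0.625  1.653  0.244] p [0.705 0.103 0.284] F [-0.252  0.689 -1.032] tilt 36.11317888466749 az -76.92799785197259
x [-0.063  0.809 -0.585] y [0.989 0.129 0.072] z [ 0.133 -0.574 -0.808]
[-0.4003  0.1875  0.2838] -0.7321986059733276 -0.04651972106473837 -1.0319160814129698
```

View pics/e_scene.png

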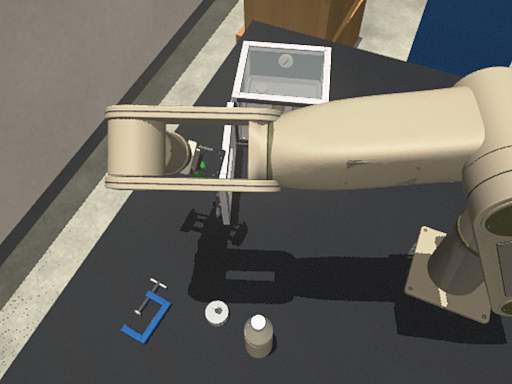

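View pics/e_wrist.png

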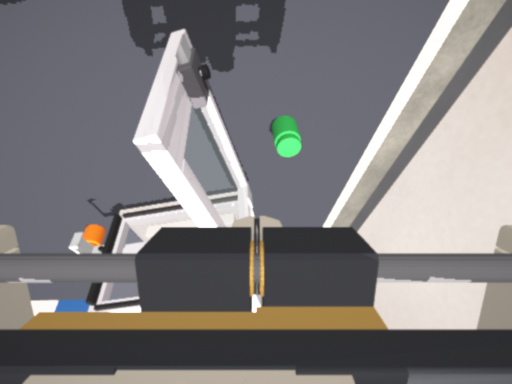

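View pics/e_top.png

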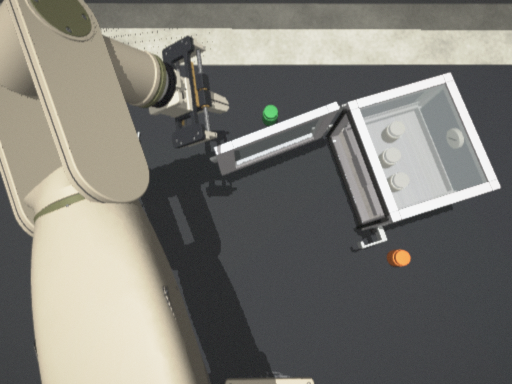

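```bash
cat > arc.py <<'E'
from plan import *
from fit import doorp
def tcp(a,u=.28,z=.192): 
    c=doorp(a,u,.009,z); return c+np.array([-.0125,.0175,0])
def path(As,start=None,u=.28):
    M=R.from_rotvec(read_state()['orientation']).as_matrix()
    p=read_state()['tool_pos'] if start is None else c2w(start)
    for a in As:
        q=c2w(tcp(a,u)); r=M.T@(q-p); print("a%.3f"%a,"[%.4f,%.4f,%.4f]"%tuple(r)); p=q
E
python3 - <<'E'
from arc import *
print(tcp(1.487))
s=read_state()
rows(c2w([-.405,.175,.192])-s['tool_pos'],0,5)
path(np.arange(1.5,.95,-.05),start=[-.405,.175,.192])
E
```

```text
[-0.4363  0.143   0.192 ]
[0.0117,-0.0037,0.0147,0.000]
[0.0117,-0.0037,0.0147,0.000]
[0.0117,-0.0037,0.0147,0.000]
[0.0117,-0.0037,0.0147,0.000]
[0.0117,-0.0037,0.0147,0.000]
a1.500 [0.0201,-0.0329,-0.0175]
a1.450 [-0.0031,-0.0136,0.0010]
a1.400 [-0.0036,-0.0134,0.0014]
a1.350 [-0.0042,-0.0132,0.0018]
a1.300 [-0.0047,-0.0130,0.0022]
a1.250 [-0.0052,-0.0127,0.0026]
a1.200 [-0.0057,-0.0124,0.0030]
a1.150 [-0.0062,-0.0121,0.0034]
a1.100 [-0.0067,-0.0117,0.0038]
a1.050 [-0.0071,-0.0113,0.0041]
a1.000 [-0.0075,-0.0109,0.0045]
```

```bash
sed -i 's/z=.192/z=.200/' arc.py; python3 - <<'E'
from arc import *
s=read_state()
rows(c2w([-.43,.178,.2])-s['tool_pos'],0,5)
path(np.arange(1.55,.95,-.05),start=[-.43,.178,.2])
E
```

```text
[0.0149,-0.0037,0.0104,0.000]
[0.0149,-0.0037,0.0104,0.000]
[0.0149,-0.0037,0.0104,0.000]
[0.0149,-0.0037,0.0104,0.000]
[0.0149,-0.0037,0.0104,0.000]
a1.550 [0.0023,-0.0181,-0.0033]
a1.500 [-0.0026,-0.0138,0.0006]
a1.450 [-0.0031,-0.0136,0.0010]
a1.400 [-0.0036,-0.0134,0.0014]
a1.350 [-0.0042,-0.0132,0.0018]
a1.300 [-0.0047,-0.0130,0.0022]
a1.250 [-0.0052,-0.0127,0.0026]
a1.200 [-0.0057,-0.0124,0.0030]
a1.150 [-0.0062,-0.0121,0.0034]
a1.100 [-0.0067,-0.0117,0.0038]
a1.050 [-0.0071,-0.0113,0.0041]
a1.000 [-0.0075,-0.0109,0.0045]
a0.950 [-0.0080,-0.0105,0.0048]
```

```bash
python3 -m creep '[[0.015,-0.0037,0.0104,0,255],[0.015,-0.0037,0.0104,0,255],[0.015,-0.0037,0.0104,0,255],[0.015,-0.0037,0.0104,0,255],[0.015,-0.0037,0.0104,0,255],[0.002,-0.018,-0.003,0,255],[-0.0026,-0.0138,0.0006,0,255],[-0.003,-0.0136,0.001,0,255]]'; python3 st.py; python3 fc.py
```

```text
t: 13.42
tool_pos: [0.642, 0.1232, 0.1986]
orientation: [1.727, 1.92, -0.48]
force: [0.8, 0.9, -0.0]
opening: 0.0002
t 13.4167 q [ 0.437  0.404  1.352 -0.616  1.539  0.4  ] p [0.642 0.123 0.199] F [ 0.843  0.896 -0.004] tilt 36.11713883878522 az -76.69116442876515
x [-0.062  0.809 -0.585] y [0.989 0.129 0.074] z [ 0.136 -0.574 -0.808]
[-0.4373  0.1325  0.1986] -0.6200325099267947 1.062301090693873 -0.004221503226912782
```

```bash
python3 - <<'E'
from plan import *
im=read_camera("wrist");cv2.imwrite("pics/f_w.png",im[:,:,::-1])
im=read_camera("top");cv2.imwrite("pics/f_t.png",cv2.resize(im[65:265,150:460,::-1],None,fx=2.5,fy=2.5))
E
```

```text
(no output)
```

View pics/f_t.png

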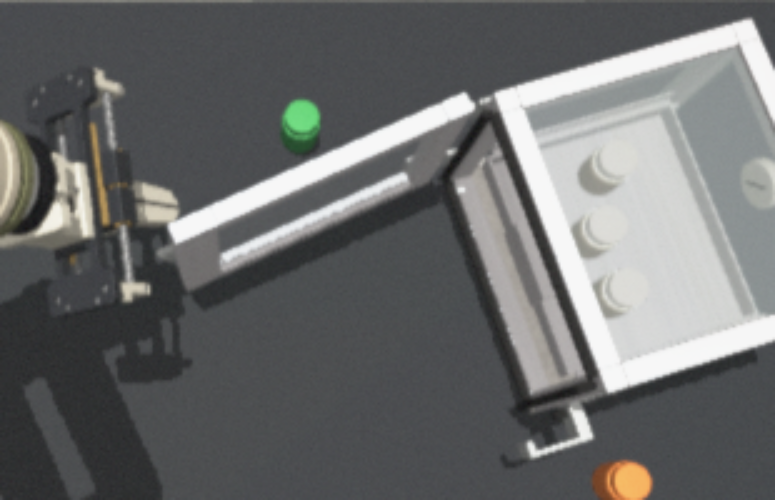

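```bash
python3 - <<'E'
from arc import *
path([1.39,1.35,1.3,1.25,1.2,1.15,1.1,1.05,1.0,.95,.9,.85,.8,.75,.7,.65,.6,.55,.5,.45,.4],u=.262)
E
```

```text
a1.390 [-0.0192,-0.0092,0.0126]
a1.350 [-0.0031,-0.0099,0.0014]
a1.300 [-0.0044,-0.0122,0.0020]
a1.250 [-0.0048,-0.0119,0.0024]
a1.200 [-0.0053,-0.0117,0.0028]
a1.150 [-0.0058,-0.0113,0.0031]
a1.100 [-0.0062,-0.0110,0.0035]
a1.050 [-0.0066,-0.0106,0.0038]
a1.000 [-0.0070,-0.0102,0.0042]
a0.950 [-0.0074,-0.0098,0.0045]
a0.900 [-0.0078,-0.0094,0.0048]
a0.850 [-0.0082,-0.0089,0.0051]
a0.800 [-0.0085,-0.0084,0.0054]
a0.750 [-0.0088,-0.0079,0.0056]
a0.700 [-0.0091,-0.0074,0.0059]
a0.650 [-0.0093,-0.0068,0.0061]
a0.600 [-0.0096,-0.0063,0.0064]
a0.550 [-0.0098,-0.0057,0.0066]
a0.500 [-0.0100,-0.0051,0.0068]
a0.450 [-0.0102,-0.0045,0.0069]
a0.400 [-0.0103,-0.0039,0.0071]
```

```bash
python3 -m creep '[[-0.0096,0,0.0063,0,255],[-0.0096,-0.009,0.0063,0,255],[-0.003,-0.01,0.0014,0,255],[-0.0044,-0.0122,0.002,0,255],[-0.0048,-0.012,0.0024,0,255],[-0.0053,-0.0117,0.0028,0,255],[-0.0058,-0.0113,0.0031,0,255],[-0.0062,-0.011,0.0035,0,255],[-0.0066,-0.0106,0.0038,0,255],[-0.007,-0.0102,0.0042,0,255],[-0.0074,-0.0098,0.0045,0,255],[-0.0078,-0.0094,0.0048,0,255]]'; python3 st.py; python3 fc.py
python3 - <<'E'
from plan import *
im=read_camera("top");cv2.imwrite("pics/g_t.png",cv2.resize(im[65:265,150:460,::-1],None,fx=2.5,fy=2.5))
E
```

```text
t: 14.52
tool_pos: [0.5388, 0.0183, 0.2012]
orientation: [1.729, 1.917, -0.476]
force: [-0.7, 1.7, 0.2]
opening: 0.001
t 14.5167 q [ 0.342  0.036  1.772 -0.632  1.442  0.357] p [0.539 0.018 0.201] F [-0.694  1.69   0.195] tilt 36.086653726032125 az -76.50231802583222
x [-0.059  0.81  -0.584] y [0.989 0.128 0.078] z [ 0.137 -0.573 -0.808]
[-0.3661  0.0038  0.2012] -1.817639920220518 -0.18621776007398877 0.19462898810310494
```

View pics/g_t.png

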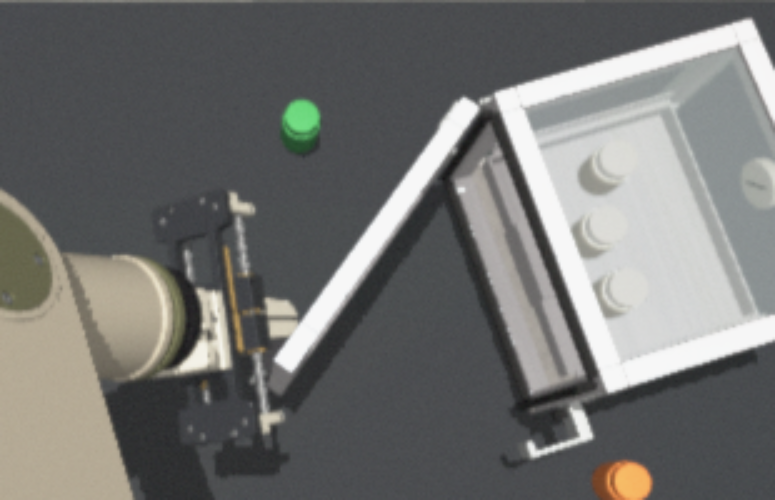

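```bash
python3 - <<'E'
from arc import *
M=R.from_rotvec(read_state()['orientation']).as_matrix(); p=read_state()['tool_pos']
for a,u in zip([.85,.8,.75,.7,.65,.6,.55,.5,.45,.4,.35,.3],np.linspace(.264,.286,12)):
    q=c2w(tcp(a,u)); r=M.T@(q-p); print(a,"[%.4f,%.4f,%.4f]"%tuple(r)); p=q
E
```

```text
0.85 [-0.0048,-0.0115,0.0037]
0.8 [-0.0077,-0.0101,0.0046]
0.75 [-0.0081,-0.0097,0.0050]
0.7 [-0.0086,-0.0092,0.0053]
0.65 [-0.0090,-0.0088,0.0057]
0.6 [-0.0094,-0.0083,0.0060]
0.55 [-0.0097,-0.0078,0.0063]
0.5 [-0.0101,-0.0072,0.0066]
0.45 [-0.0104,-0.0066,0.0069]
0.4 [-0.0107,-0.0060,0.0072]
0.35 [-0.0110,-0.0054,0.0075]
0.3 [-0.0113,-0.0047,0.0077]
```

```bash
python3 -m creep '[[-0.0048,-0.0115,0.0037,0,255],[-0.0077,-0.01,0.0046,0,255],[-0.008,-0.0097,0.005,0,255],[-0.0086,-0.0092,0.0053,0,255],[-0.009,-0.0088,0.0057,0,255],[-0.0094,-0.0083,0.006,0,255],[-0.0097,-0.0078,0.0063,0,255],[-0.01,-0.0072,0.0066,0,255],[-0.0104,-0.0066,0.0069,0,255],[-0.0107,-0.006,0.0072,0,255],[-0.011,-0.0054,0.0075,0,255],[-0.008,-0.0035,0.0055,0,255]]'; python3 st.py; python3 fc.py
python3 - <<'E'
from plan import *
im=read_camera("top");cv2.imwrite("pics/h_t.png",cv2.resize(im[65:265,200:510,::-1],None,fx=2.5,fy=2.5))
from arc import *
M=R.from_rotvec(read_state()['orientation']).as_matrix(); p=read_state()['tool_pos']
for a,u in zip([.3,.27,.24,.21,.18,.15,.12,.1,.08],np.linspace(.286,.292,9)):
    q=c2w(tcp(a,u)); r=M.T@(q-p); print(a,"[%.4f,%.4f,%.4f]"%tuple(r)); p=q
E
```

```text
t: 15.57
tool_pos: [0.4619, -0.1213, 0.2002]
orientation: [1.729, 1.917, -0.476]
force: [0.2, 1.1, 0.0]
opening: 0.0004
t 15.5667 q [ 0.091 -0.306  2.083 -0.646  1.319  0.139] p [ 0.462 -0.121  0.2  ] F [0.16  1.058 0.024] tilt 36.11851986170084 az -76.52271565050273
x [-0.058  0.809 -0.584] y [0.989 0.127 0.078] z [ 0.137 -0.573 -0.808]
[-0.254  -0.1095  0.2002] -0.9692684793897949 0.4537463455656281 0.02436240064137567
0.3 [-0.0032,-0.0023,0.0024]
0.27 [-0.0069,-0.0021,0.0048]
0.24 [-0.0069,-0.0018,0.0049]
0.21 [-0.0070,-0.0016,0.0049]
0.18 [-0.0070,-0.0013,0.0050]
0.15 [-0.0071,-0.0011,0.0050]
0.12 [-0.0071,-0.0008,0.0051]
0.1 [-0.0048,-0.0006,0.0034]
0.08 [-0.0048,-0.0005,0.0034]
```

View pics/h_t.png

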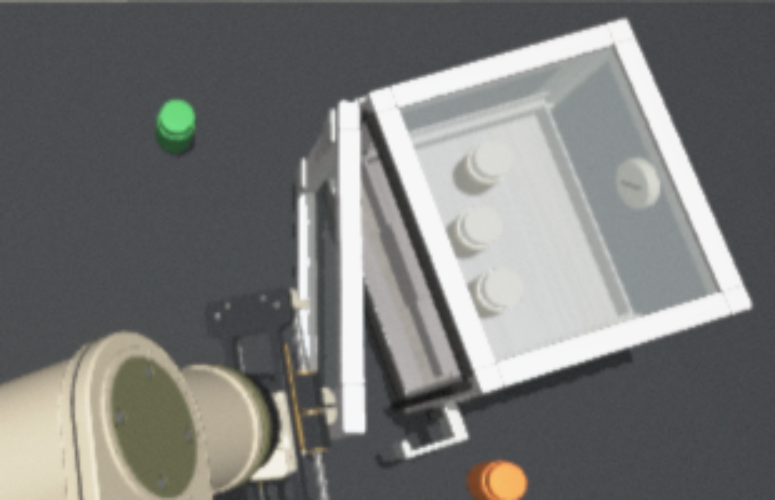

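```bash
python3 -m creep '[[-0.0032,-0.0023,0.0024,0,255],[-0.007,-0.002,0.0048,0,255],[-0.007,-0.0018,0.0049,0,255],[-0.007,-0.0016,0.0049,0,255],[-0.007,-0.0013,0.005,0,255],[-0.0045,-0.0006,0.0032,0,255],[-0.0045,-0.0006,0.0032,0,255],[-0.003,-0.0004,0.002,0,255]]'; python3 st.py; python3 fc.py
python3 - <<'E'
from plan import *
im=read_camera("top");cv2.imwrite("pics/i_t.png",cv2.resize(im[65:265,200:510,::-1],None,fx=2.5,fy=2.5))
im=read_camera("scene");cv2.imwrite("pics/i_s.png",cv2.resize(im[30:230,180:370,::-1],None,fx=3,fy=3))
E
```

```text
t: 16.28
tool_pos: [0.4577, -0.1747, 0.1997]
orientation: [1.729, 1.917, -0.477]
force: [0.7, 1.0, 0.4]
opening: 0.0007
t 16.2833 q [-0.039 -0.344  2.113 -0.641  1.25   0.028] p [ 0.458 -0.175  0.2  ] F [0.713 0.989 0.374] tilt 36.10010567344731 az -76.60084232013648
x [-0.059  0.809 -0.584] y [0.989 0.127 0.077] z [ 0.137 -0.573 -0.808]
[-0.204  -0.1287  0.1997] -0.7463923297692535 0.9647016860261524 0.3737922491829489
```

View pics/i_t.png

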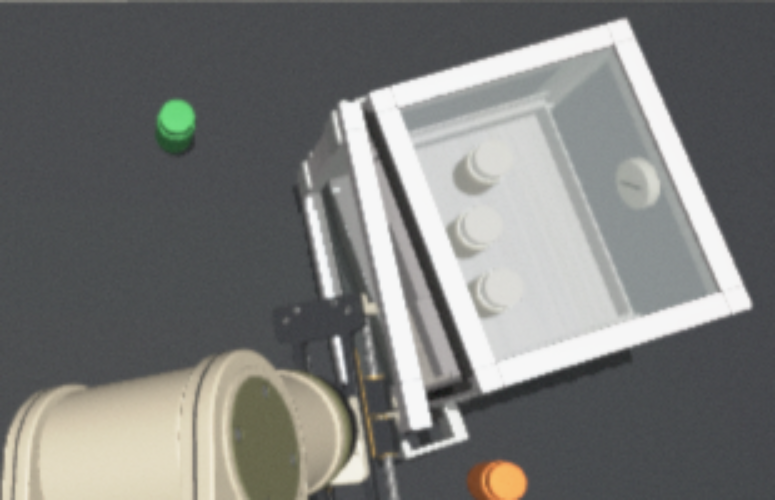

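View pics/i_s.png

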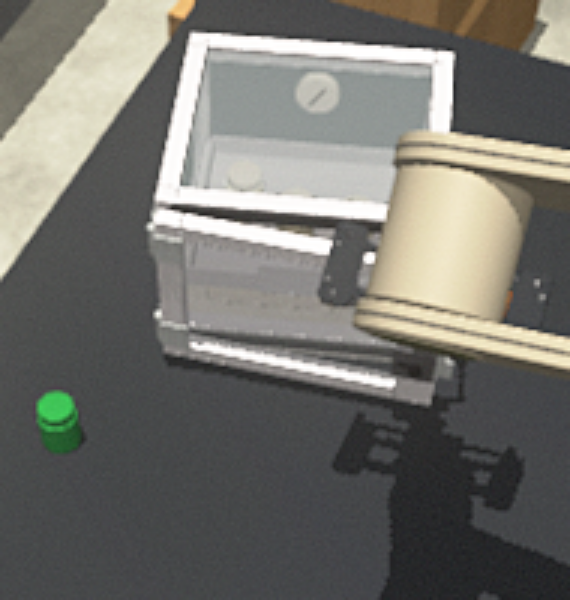

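```bash
python3 -m creep '[[-0.0024,0,0.0018,0,255],[-0.0024,0,0.0018,0,255],[-0.0024,0,0.0018,0,255]]' | head -1;python3 fc.py;  python3 -m creep '[[-0.0012,0,0.0009,0,255],[-0.0012,0,0.0009,0,255]]'| head -1;python3 fc.py;python3 -m creep '[[-0.0012,0,0.0009,0,255],[-0.0012,0,0.0009,0,255]]'| head -1;python3 fc.py
```

```text
t: 16.63
[-0.1958 -0.1297  0.1996] -0.3755792931965977 -0.13336805406029315 0.7320189782277686
t: 16.8
[-0.1927 -0.1303  0.1995] 0.04876441201234847 -0.819632872316028 -0.13722609915056808
t: 16.97
[-0.1898 -0.1307  0.1995] 0.42971078607827845 0.08850633385332933 -0.45335825065867563
```

```bash
for i in 1 2 3; do python3 -m creep '[[-0.0008,0,0.0006,0,255],[-0.0008,0,0.0006,0,255],[-0.0008,0,0.0006,0,255]]' | head -1;python3 fc.py; done
```

```text
t: 17.22
[-0.1869 -0.1312  0.1994] -0.6781361684193777 0.011579635919661636 -0.2877436900638819
t: 17.47
[-0.1839 -0.1317  0.1994] -0.7227260543459951 -0.42158883711410555 0.4434972937605344
t: 17.72
[-0.1809 -0.1322  0.1993] -1.3858661733452367 -0.2548719633657619 -0.6417621185933315
```

Now at about 0.055 rad. From here I use 0.5–1 mm steps and watch the force, keeping it well under 15 N.

```bash
for i in 1 2; do python3 -m creep '[[-0.0008,0.0001,0.0006,0,255],[-0.0008,0.0001,0.0006,0,255]]' | head -1;python3 fc.py; done
```

```text
t: 17.88
[-0.1789 -0.1323  0.1993] 0.2419087219520391 0.46561925201884885 -0.3746277808766679
t: 18.05
[-0.1771 -0.1324  0.1992] -4.10560681802517 -0.21196266034321365 1.8020356624928215
```

```bash
python3 -m creep '[[-0.0008,0.0001,0.0006,0,255],[-0.0008,0.0001,0.0006,0,255]]' | head -1;python3 fc.py
```

```text
t: 18.22
[-0.1753 -0.1324  0.1992] -6.105823815629528 -0.205370064340979 1.9860608027724607
```

```bash
python3 -m creep '[[-0.0004,0.0001,0.0003,0,255],[-0.0004,0.0001,0.0003,0,255]]' | head -1;python3 fc.py
```

```text
t: 18.38
[-0.1743 -0.1325  0.1992] -7.330075218986778 -0.7762497491283578 2.013836473626532
```

```bash
python3 -m creep '[[-0.0004,0.0001,0.0003,0,255],[-0.0004,0.0001,0.0003,0,255]]' | head -1;python3 fc.py
```

```text
t: 18.55
[-0.1733 -0.1325  0.1992] -6.372064915770569 -1.1580170125663232 3.370294523660278
```

```bash
python3 -m creep '[[-0.0004,0.0001,0.0003,0,255],[-0.0004,0.0001,0.0003,0,255]]' | head -1;python3 fc.py
```

```text
t: 18.72
[-0.1722 -0.1325  0.1991] -4.545284216550064 -1.3035177877571529 1.2187212455594056
```

```bash
for i in 1 2; do python3 -m creep '[[-0.0004,0.0001,0.0003,0,255],[-0.0004,0.0001,0.0003,0,255]]' | head -1;python3 fc.py; done
```

```text
t: 18.88
[-0.171  -0.1325  0.1992] -4.3803701289426815 -1.8077449958912988 0.15358556816660518
t: 19.05
[-0.1699 -0.1325  0.1991] -3.399185814054345 -2.199596928087255 1.2277843233955106
```

```bash
for i in 1 2; do python3 -m creep '[[-0.0004,0.0001,0.0003,0,255],[-0.0004,0.0001,0.0003,0,255]]' | head -1;python3 fc.py; done
```

```text
t: 19.22
[-0.1687 -0.1324  0.1992] -1.3546205513785594 -0.7364922154755184 0.5818925796479248
t: 19.38
[-0.1676 -0.1321  0.1994] -0.9801120481619225 -0.37235869400550314 0.3545332507573505
```

```bash
python3 -m creep '[[-0.0004,0.0001,0.0003,0,255],[-0.0004,0.0001,0.0003,0,255]]' | head -1;python3 fc.py
python3 - <<'E'
from plan import *
im=read_camera("top");cv2.imwrite("pics/j_t.png",cv2.resize(im[115:265,290:430,::-1],None,fx=4,fy=4))
E
```

```text
t: 19.55
[-0.1669 -0.1321  0.1992] -2.8175356982083177 -0.637335154254076 0.33410237552148486
```

View pics/j_t.png

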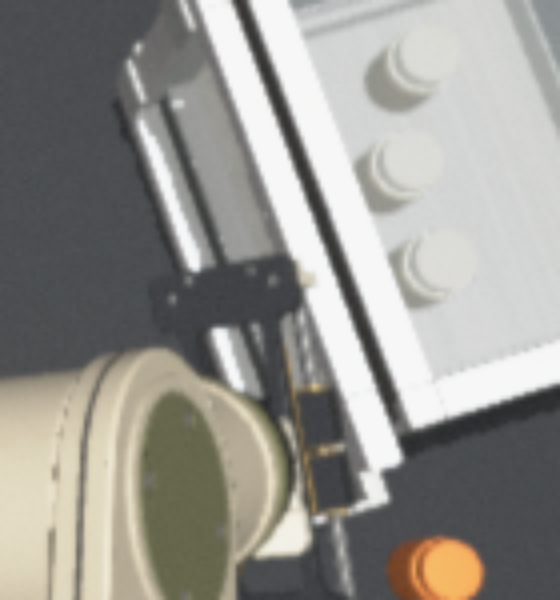

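```bash
for i in 1 2; do python3 -m creep '[[-0.0004,0.0001,0.0003,0,255]]' | head -1;python3 fc.py; done
```

```text
t: 19.68
[-0.1665 -0.1321  0.1992] -3.741340198100763 -0.3697656167735894 1.673385711112641
t: 19.77
[-0.1659 -0.1321  0.1992] -4.0196896659250125 -1.1230384494245498 0.33892466819675093
```

```bash
for i in 1 2; do python3 -m creep '[[-0.0004,0.0001,0.0003,0,255]]' | head -1;python3 fc.py; done
```

```text
t: 19.85
[-0.1654 -0.1321  0.1992] -5.980777360959551 -1.254388273154966 1.6796172517777004
t: 19.93
[-0.1652 -0.1321  0.1991] -9.510907884010733 -1.1217077080509077 2.775554584163981
```

```bash
python3 -m creep '[[-0.0004,0.0001,0.0003,0,255]]' | head -1;python3 fc.py
```

```text
t: 20.02
[-0.1649 -0.1321  0.1991] -12.621107530900678 -2.0829701983524096 5.285364110091689
```

```bash
for i in 1 2 3; do python3 -m creep '[[0.0008,-0.0001,-0.0006,0,255]]' | head -1;python3 fc.py; done; python3 -m creep '[[0.0016,-0.0003,-0.0012,0,255],[0.0016,-0.0003,-0.0012,0,255]]'|head -1;python3 fc.py
```

```text
t: 20.1
[-0.1656 -0.1321  0.1992] -2.870723668349668 -1.0059962845893502 0.669829060280538
t: 20.18
[-0.1664 -0.132   0.1992] -2.758728874167249 -0.571233434225463 0.6187040507137448
t: 20.27
[-0.1673 -0.132   0.1993] -0.9047150277514953 -1.0877256096270693 0.5202645860116474
t: 20.43
[-0.1712 -0.1318  0.1995] -0.15780754143994744 0.018554099951006327 0.750584613204787
```

```bash
python3 -m creep '[[0.008,-0.001,-0.006,0,255],[0.016,-0.003,-0.012,0,255],[0.02,-0.004,-0.015,0,255],[0.02,-0.004,-0.015,0,255],[0.02,-0.004,-0.015,0,255],[0.02,-0.004,-0.03,0,255],[0.02,-0.02,-0.03,0,255],[0.02,-0.02,-0.03,0,255],[0.02,-0.02,-0.03,0,255],[0,0,0,0,255],[0,0,0,0,255]]'; python3 st.py
python3 - <<'E'
from plan import *
from fit import doorp
im=read_camera("top");cv2.imwrite("pics/k_t.png",cv2.resize(im[65:265,290:510,::-1],None,fx=3,fy=3))
im=read_camera("scene");cv2.imwrite("pics/k_s.png",cv2.resize(im[30:230,180:370,::-1],None,fx=3,fy=3))
im=read_camera("wrist");cv2.imwrite("pics/k_w.png",im[:,:,::-1])
for a in(-.028,0,.028,.05):
  P=[c2w(doorp(a,.295,w,.22)) for w in (.009,-.009)]
  print(a,(proj("top",P)-[290,65])*3,(proj("scene",P)-[180,30])*3,proj("wrist",P))
E
```

```text
t: 21.35
tool_pos: [0.3501, 0.0229, 0.2461]
orientation: [1.723, 1.921, -0.472]
force: [1.1, -0.1, 0.9]
opening: 0.0007
t 21.35 q [ 0.526 -0.488  2.132 -0.605  1.676  0.408] p [0.35  0.023 0.246] F [ 1.111 -0.107  0.94 ] tilt 36.072767838963095 az -76.04242693879141
x [-0.063  0.81  -0.583] y [0.988 0.134 0.079] z [ 0.142 -0.571 -0.808]
-0.028 [[290.509  501.5679]
 [314.2605 493.2868]] [[461.5687 240.0113]
 [461.6292 226.0775]] [[299.5098 314.6867]
 [300.28   318.0395]]
0 [[279.3875 504.8727]
 [303.4432 497.2704]] [[461.1472 246.4484]
 [461.7464 232.4562]] [[299.3936 313.0346]
 [299.8416 316.5414]]
0.028 [[268.1424 507.8597]
 [292.4805 500.9449]] [[460.4746 252.9043]
 [461.6177 238.8647]] [[299.4372 311.3079]
 [299.5468 314.974 ]]
0.05 [[259.2269 509.9814]
 [283.7712 503.6123]] [[459.7687 257.9864]
 [461.3426 243.9175]] [[299.5888 309.8973]
 [299.4206 313.6923]]
```

View pics/k_t.png

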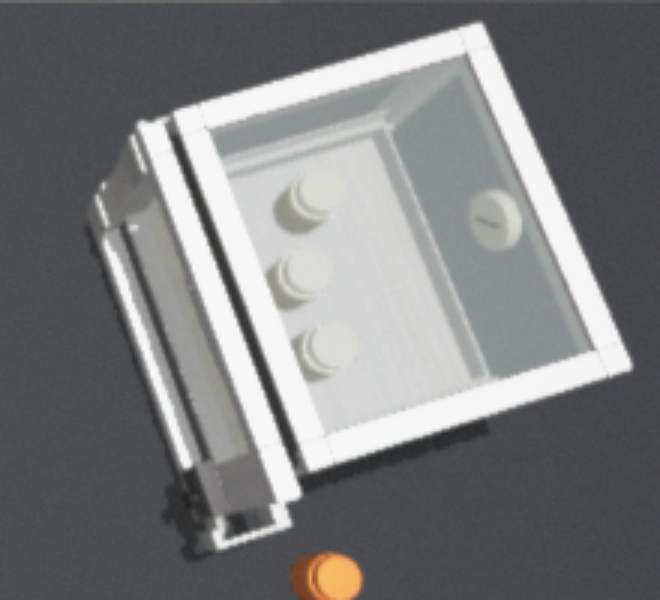

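View pics/k_s.png

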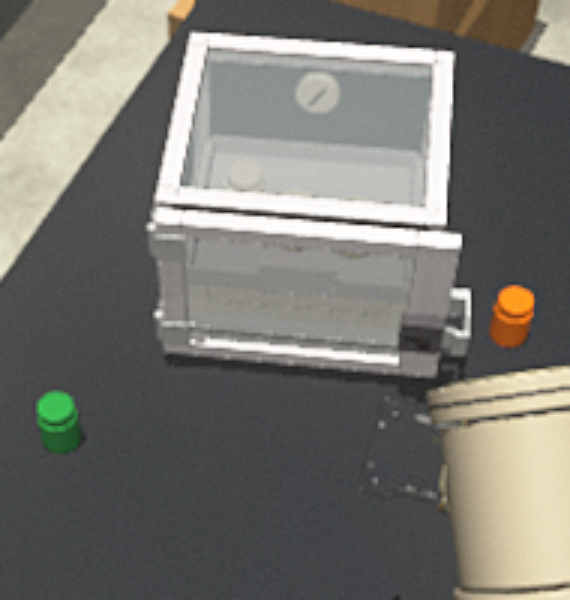

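View pics/k_w.png

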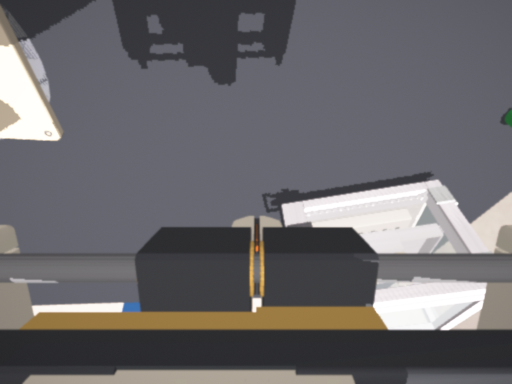

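The door stays shut after I let go, with its free corner in the top crop at about (276,506)/(302,496), so about 0.005 rad; unlatched it would be 0.035 or more. The jars are upright inside. I'll check the bystanders and confirm the door is still, then hand in.

```bash
python3 - <<'E'
from h import *
a=cv2.imread("pics/a_scene.png").astype(int); b=read_camera("scene")[:,:,::-1].astype(int)
k=(abs(a-b).max(2)>40); print("diff bystanders scene",k[270:365,110:280].sum(),"green",k[155:185,185:210].sum())
s=read_camera("top")[65:265,290:510,::-1]; o=cv2.resize(cv2.imread("pics/k_t.png"),(220,200),interpolation=cv2.INTER_AREA)
d=abs(s.astype(int)-o).max(2); print("door region change",(d[:,:110]>40).sum())
for q in("sand_bottle","weights","clamp"): print(q,[np.round(x['pixel'],1) for x in tip_of("scene",q)][:1])
print(read_state()['t'],read_state()['dq'])
close_job()
E
```

```text
diff bystanders scene 0 green 0
door region change 0
sand_bottle [array([252.9, 341.6])]
weights [array([216.9, 316.3])]
clamp [array([158.3, 322.3])]
21.75 [ 0.00583974 -0.0002088  -0.00053976  0.00103771  0.00075945 -0.0010344 ]
the job is handed in; nothing more can be done
```

The tray is in, the door is shut and latched, and I handed the job in at t ≈ 21.8 s of the 72 s allowed. `close_job` gives no verdict, so what follows is from my own checks.

- **Tool tilt:** With the tool pointing straight down, by my geometry the gripper body would have hit the cabinet's top front frame before the tray was home. I pushed the arm to the edge of its reach, which tilted the tool about 36° towards the cabinet. The arm kept that tilt for the rest of the job.
- **Tray:** I pushed the tab with about 3 N until the force jumped to about 17 N where I expected the back stop. The picture then placed the tab within about 3 mm of fully in, with all three jars upright.
- **Door:** I swung it shut from its outer side. At the stile the force rose to about 7.3 N on the keeper's lip, then dropped. I pressed on to the rubber stop, where the wrist force reached 12.8 N along the push, or 13.8 N in all, which is close to the 15 N limit. The slow approach kept the door far below slamming speed.
- **Latch:** The force fell away within about 2 mm of backing off. After release the door measured about 0.005 rad, where unlatched it would be at 0.035 or more, and it did not move between two later pictures. I read the latch from the force and the door's position; I never saw the bolt itself.
- **Bench:** Pictures show no change around the bottle, weights, clamp or green jar, and the robot was clear of everything. I did not compare pictures for the orange jar, but it stood at the same spot in the views throughout.

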